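# Lock the lid on the storage canister with its recessed dial

## Task

Close the storage canister: set the loose square lid into the canister's square mouth and let go of it there, with its bolts still drawn in. Then reach into the well of the lid again, press the lid down against its springy seal until it is firm (about 15 N, never more than 40 N) and turn the recessed dial clockwise right to its stop, letting go and taking it again as the turn needs, so that the bolts hold the lid down. Leave the mug, the glass and the spoon where they are.

Things in the scene. Friction and masses are not known exactly. Their poses are not given: they have to be found in the camera images.
- lid: Loose grey square lid, 114 mm square, 54 mm high, 0.29 kg in all (varies), upright on the worktop. Origin: centre of its underside, z up, x and y along its sides. Below is a plug 90 mm square (z 0 to 22, lowest 3 mm only 84 mm); above it the head (z 22 to 54), which overhangs the plug and rests on the canister's rim. Fits in any of its four quarter-turn positions.
- head: The lid's head, part of the lid: origin at the centre of its underside, 22 mm above the lid's origin, 114 mm square, 32 mm high. It has a round well, 83 mm across and 26 mm deep (floor 6 mm above this origin); the head's top edge is its lip. The dial sits in the well, all of it below the lip.
- bolts (a point): Point in the lid's plug midway between its two steel bolts, on the lid's axis. They are 24 mm wide, lie 3 to 10.5 mm above the lid's underside and slide out of the plug along the lid's +x and -x as the dial turns; tips 43 mm from the axis at dial 0, plus 3.86 mm per rad.
- dial (a joint): Turn of the dial, rad, 0 to 2.8, grows clockwise from above, friction 0.06 N m. 0 = bolts in, 2.8 = stop, bolts fully out. Below 0.45 they lie within the plug; near 1.17 their tips meet the edge of the mouth: unless the lid is pressed down to within 1.5 mm of its firm stop they hit the rim's edge and the dial blocks; pressed, they slide under the rim and hold.
- dial_grip (a point): Middle of the dial's grip bar, on the dial's axis, 41.5 mm above the lid's origin; turns with the dial. Bar: 46 mm long along this point's x, 12 mm thick along y, 18 mm high; its top is 3.5 mm below the lip, its foot (9 mm below this point) stands on a disc of 32 mm radius that fingertips can press on. 35 mm from bar to well wall: fingers go in partly closed, opening about 40 mm.
- canister: Fixed steel canister, 132 mm square, about 130 mm high. Origin: centre of its underside, z up, x and y along its sides. Mouth: 95 mm square opening in a steel rim plate 10 mm thick, under which the inside widens to 124 mm. The rim plate's top is 125 to 135 mm up, differing each time: where the lid's head meets it is the firm stop, to be felt, with the lid's origin 103 to 113 mm above this one.
- mouth (a point): Centre of the canister's mouth, 130 mm above the worktop (mean height of the rim plate; its true height is not reported).
- mug: Bystander: white mug, 93 mm high.
- water_glass: Bystander: clear glass, 92 mm high.
- teaspoon: Bystander: teaspoon, 130 mm long.
- seal (a point): Point on the canister's axis, level with the top of its black rubber seal when not pressed, 139 mm above the worktop; fixed. The seal is a sprung frame 110 mm square round the mouth, pushing up with 5 N when up, rising 0.4 N per mm, so a lid merely laid on floats with its head's underside at this height, 4 to 14 mm above the rim. Push until firm: 12 to 20 N is enough.

How it is judged:
On the way:
1. the lid sits in the canister's mouth, let go, its dial not yet turned past 1.0 (horizontal distance between lid and canister below 0.006 m and z of lid in the frame of canister below 0.121 m and angle between lid's own z axis and vertical below 0.06 rad and value of joint dial below 1 rad and contact force between the fingers and lid below 0.2 N), for 0.2 s.
At the end, for the whole second after the job is handed in: The lid sits in the canister's mouth (within 6 mm of its centre), level within 0.03 rad, held down by its bolts, with its origin at most 115.5 mm above the canister's origin, the dial turned past 2.6 rad (its stop is 2.8), and the lid at rest and let go (horizontal distance between lid and canister below 0.006 m and z of lid in the frame of canister between 0.1 and 0.1155 m and angle between lid's own z axis and vertical below 0.03 rad and value of joint dial above 2.6 rad and linear speed of lid below 0.01 m/s and contact force between the fingers and lid below 0.2 N); the robot touches nothing.
It fails at once if the mug, glass or spoon is moved by more than 30 mm (distance of any of mug, water_glass, teaspoon from where it was at the start of the episode above 0.03 m).
It fails at once if the lid's head is pressed on the canister with more than 40 N (contact force between head and canister above 40 N).
It also fails if it takes over 72 s, if anything falls off the work surface, if the arm or the gripper's body presses on something with over 40 N, if the wrist force passes 120 N, or if a joint passes its speed limit or range.

## Robot

A 6-joint arm with a two-finger parallel gripper is mounted at the origin on a cart in front of the work surface, level with it; the furniture and walls round the work are solid. World frame = base frame: x ahead of the robot, y to its left, z up, the work surface at z = 0. Lengths are in m, angles in rad, forces in N, time in s.
With the tool pointing down it reaches from about 0.25 to 0.775 m from the base axis. Payload 4 kg.
Tool frame: the origin (TCP) lies on the centre line of the jaws, within the pads' length; the fingertips stand 14 mm ahead of it and the grasp point (between the pads) lies 5 mm behind it (robot.tcp_to_tips is the distance from the TCP to the fingertips, in m); z points along the fingers, y is the line along which they close (so a half turn about z gives the same grasp; the last joint's range is limited). The gripper opens to 94 mm and grips with 3 to 60 N. Pads are 16 mm wide; open, the fingers measure 119 mm over their backs; the gripper's body (75 mm by 177 mm) begins 78 mm behind the grasp point.
Start: joints at [1.156, 0.087, 1.371, -0, 1.684, -0.103], TCP at [0.169, 0.523, 0.22] pointing down, gripper open.
Joint ranges: [-3.1, 3.1], [-0.76, 2.03], [0.27, 2.55], [-1.08, 4.22], [0.17, 2.65], [-2.57, 2.57]. Speed limits (rad/s): [2.79, 2.79, 3.14, 3.14, 3.14, 3.14].

## Interface

Orientations are given as [roll, pitch, yaw] about the fixed x, y, z axes, in that order (R = Rz(yaw) Ry(pitch) Rx(roll)).
In Python, from bench import robot gives the robot as it stands.
- The arm moves only by the tool carry_out, never from a script. Its argument "increments" is a list of rows, each a list of 3 entries, a list of its own where there are three numbers: the closure in counts, from 0 (fully open) to 255 (shut), then the shift along the tool's x, y, z in mm, then the turn about the tool's z in degrees. In form: [[fingers, [dx, dy, dz], twist], ...]. A call has 1 to 8 rows; each row shifts and turns the commanded pose from where the row before left it, along the tool's axes as they then stand; what a row does not reach is not made up. A row lasts 1/10 s, in which the tool goes at most 50 mm and 8.59 degrees, less where a joint would pass 70% of its speed; a pose out of reach is approached as far as the arm can. A call with a gripper value outside its range is refused whole. The fingers move at their own pace and stop on an object; the grip force is fixed at half the most. Time passes only in rows, so rows that do not move let the fingers close. It gives the time, the measured TCP pose, the force, the opening and the grip force at its end, in the units of the state.
- robot.get_obs(): the state, without advancing time (a new reading comes with each control period).
- robot.snapshot(name): name is "scene" or "top" or "wrist"; returns the picture (400x640x3 uint8, blue, green, red); there is no depth.
- robot.get_calibration(name): a dict with "vfov" (degrees; the focal length in pixels is half the picture's height over the tangent of half this angle, whatever the lens; pixels are square), "cx", "cy" (the principal point, pixels), "T" (4x4, takes a point from camera to world coordinates). Camera axes: x right, y down, z forward; pixel columns grow to the right and rows downward; lengths in m; the calibration is good to about 2 mm. The wrist camera is an equidistant fisheye: a pixel r from the principal point sees the ray r / f radians off the axis. A picture is of the moment at which its call begins: read the wrist's pose just before it. get_calibration takes no time and is no camera call; for the wrist camera it gives the pose at the moment of the call.
- robot.close_job(): hands the job in; it is judged then, once.
The state is a dict: "time": time; "joint_positions": joint angles; "qvel": joint speeds; "joint_torque": joint torques, N m; "tool_pos": TCP position; "ee_rot": TCP orientation; "wrist_force": force on the tool from outside, world axes, zero at the start; "wrist_torque": the same for the moment, N m; "width": finger opening in m; "finger_force": force on a finger pad.
Only numpy, scipy, OpenCV 4.12 (cv2) and the standard library are available. Lean on these libraries where they do the work, as an engineer would, in place of code of your own. Each camera call takes 0.05 s, during which the arm holds its last target. There are 200 camera calls.

## Working session

There is one attempt and no reset: what is moved stays moved. The work goes in short steps, Python scripts to look and compute and a tool call to move; the robot and the scene stay as the last step left them, time stands still between calls to the robot, and variables do not carry over. Pictures are saved under pics/ and viewed, at most 10 in all, crops included, and the job is handed in when it is done.

Besides the shell and the picture viewer there is one more tool, called after "Request:" in YAML: its name, and indented under it one key for each argument. carry_out: Moves the arm, as the interface text tells. Its arguments: {"type":"object","properties":{"increments":{"type":"array","items":{"type":"array"}}},"required":["increments"]}

```bash
mkdir -p pics; ls; python3 - <<'E'
from bench import robot
import cv2,numpy as np
o=robot.get_obs();print({k:np.round(v,3).tolist() for k,v in o.items()})
for n in("scene","top","wrist"):
    c=robot.get_calibration(n);print(n,c["vfov"],c["cx"],c["cy"],np.round(c["T"],3).tolist())
    if n!="wrist": cv2.imwrite(f"pics/{n}0.png",robot.snapshot(n))
E
```

```text
pics
{'time': 0.0, 'joint_positions': [1.156, 0.088, 1.372, -0.0, 1.684, -0.103], 'qvel': [0.0, -0.0, 0.002, -0.001, 0.002, 0.0], 'joint_torque': [0.0, -34.016, -30.243, 0.072, 0.033, -0.0], 'tool_pos': [0.169, 0.523, 0.218], 'ee_rot': [-3.139, -0.0, 2.83], 'wrist_force': [-0.013, -1.229, -0.547], 'wrist_torque': [-0.013, 0.023, 0.042], 'finger_force': 0.0, 'width': 0.094}
scene 46.180126856449945 320.1939215436564 197.81587551950474 [[-0.879, -0.327, 0.346, 0.296], [-0.476, 0.625, -0.619, 0.813], [-0.014, -0.709, -0.705, 0.766], [0.0, 0.0, 0.0, 1.0]]
top 51.7832891328671 317.9737556782538 199.70551348717666 [[-0.018, -0.996, 0.082, 0.535], [-1.0, 0.018, -0.009, 0.239], [0.007, -0.082, -0.997, 1.097], [0.0, 0.0, 0.0, 1.0]]
wrist 65.70646984690485 313.83577757342414 199.09243937258051 [[0.308, 0.925, 0.225, 0.105], [0.952, -0.298, -0.075, 0.544], [-0.002, 0.237, -0.972, 0.383], [0.0, 0.0, 0.0, 1.0]]
```

View pics/top0.png

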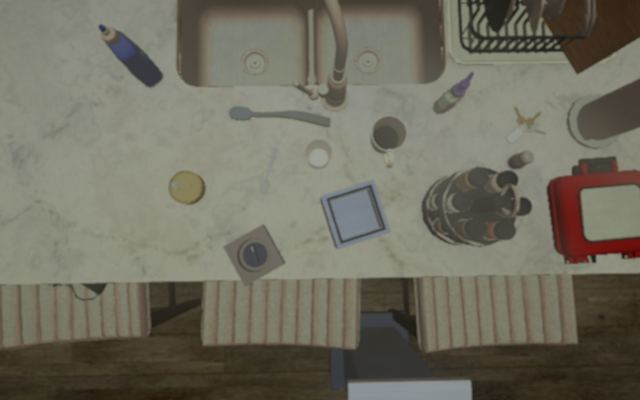

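View pics/scene0.png

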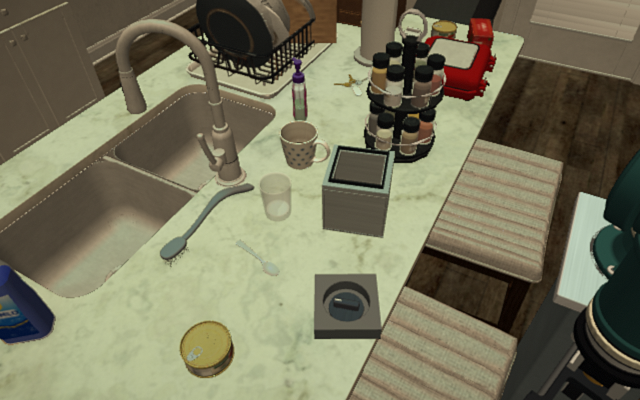

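The top picture shows the lid at about (255,255), with its dial at (253,257), and the canister mouth at about (355,213). The mug is at (388,135), the glass at (318,153) and the spoon at (268,170). Next I'll zoom in for corners.

```bash
cat > h.py <<'E'
import numpy as np, cv2
from bench import robot
def ray(c,u,v,fish=False):
    f=200/np.tan(np.radians(c["vfov"])/2); d=np.array([(u-c["cx"])/f,(v-c["cy"])/f])
    if fish:
        th=np.linalg.norm(d); d3=np.r_[d/max(th,1e-9)*np.sin(th),np.cos(th)]
    else: d3=np.r_[d,1]
    T=np.array(c["T"]); return T[:3,3],T[:3,:3]@d3
def at(c,u,v,z,fish=False):
    o,d=ray(c,u,v,fish); return (o+d*(z-o[2])/d[2])[:2]
def proj(c,P,fish=False):
    T=np.array(c["T"]); p=T[:3,:3].T@(np.array(P)-T[:3,3])
    f=200/np.tan(np.radians(c["vfov"])/2)
    if fish:
        r=np.hypot(*p[:2]); th=np.arctan2(r,p[2]); q=p[:2]/r*th
    else: q=p[:2]/p[2]
    return q*f+[c["cx"],c["cy"]]
def sq(pts,name=""):
    pts=np.array(pts); s=np.linalg.norm(pts-np.roll(pts,-1,0),axis=1)
    e=(np.roll(pts,-1,0)-pts); a=np.degrees(np.arctan2(e[:,1],e[:,0]))%90
    print(name,"centre",pts.mean(0).round(4),"sides",s.round(4),"ang mod90",a.round(1))
def state():
    o=robot.get_obs(); print({k:np.round(o[k],4).tolist() for k in("time","tool_pos","ee_rot","wrist_force","wrist_torque","width","finger_force")}); return o
E
python3 - <<'E'
import cv2,numpy as np
t=cv2.imread("pics/top0.png");s=cv2.imread("pics/scene0.png")
z=lambda i,x,y,w,h,k:cv2.resize(i[y:y+h,x:x+w],None,fx=k,fy=k,interpolation=cv2.INTER_CUBIC)
a=np.hstack([z(t,215,220,80,70,5),z(t,315,175,80,70,5)])
b=np.hstack([z(s,300,265,100,75,4),z(s,310,140,100,75,4)])
cv2.imwrite("pics/zoom.png",np.clip(np.vstack([a*1.0,b*1.0][:1]+[b[:240]])*1.4,0,255))
E
```

```text
[ WARN:0@0.047] global loadsave.cpp:1063 imwrite_ Unsupported depth image for selected encoder is fallbacked to CV_8U.
```

View pics/zoom.png

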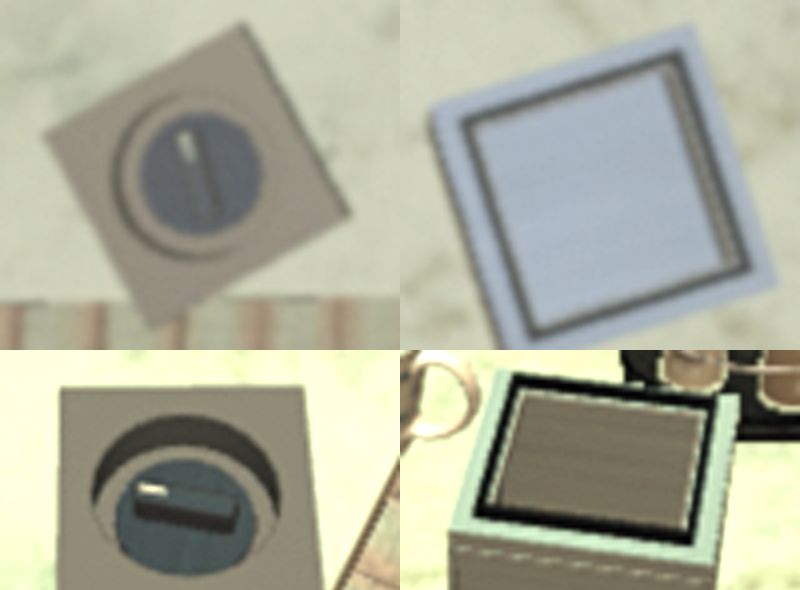

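The zoom shows the lid's head corners, the bar (white end at the upper left of the dial) and the black seal frame clearly.

```bash
python3 - <<'E'
from h import *
c=robot.get_calibration("top"); s=robot.get_calibration("scene")
L=[(45,135),(243,22),(350,213),(152,328)]
k=lambda p,x,y,m:(x+p[0]/m-.4,y+p[1]/m-.4)
l=[at(c,*k(p,215,220,5),.054) for p in L]; sq(l,"lid")
C=[(63,118),(282,50),(350,270),(133,340)]
sq([at(c,*k(p,315,175,5),.139) for p in C],"seal")
sq([at(s,*k(p,310,140,4),.139) for p in [(110,372-350),(318,398-350),(293,544-350),(75,514-350)]],"seal scene")
d=[at(c,*k(p,215,220,5),.0505) for p in [(183,130),(213,215)]]
print("bar",d,np.degrees(np.arctan2(*(d[1]-d[0])[::-1])))
ds=[at(s,*k((u,v-350),300,265,4),.0505) for u,v in [(136,487),(239,507)]]
print("bar scene",ds,np.degrees(np.arctan2(*(ds[1]-ds[0])[::-1])))
E
```

```text
lid centre [0.4859 0.3924] sides [0.1139 0.1102 0.1136 0.1105] ang mod90 [28.8 28.7 29.  28.9]
seal centre [0.5803 0.1423] sides [0.1076 0.1073 0.1061 0.108 ] ang mod90 [16.3 15.5 16.7 16.3]
seal scene centre [0.5777 0.1438] sides [0.1111 0.1131 0.1075 0.1132] ang mod90 [16.1 16.4 16.1 18.2]
bar [array([0.50789908, 0.40009866]), array([0.46511509, 0.38523956])] -160.8476304343233
bar scene [array([0.50484513, 0.39779296]), array([0.46007576, 0.38569277])] -164.8755674855927
```

Request:
carry_out:
  increments:
    - [146,[-43,-3.4,0],0]
    - [146,[-43,-3.4,0],0]
    - [146,[-43,-3.4,0],0]
    - [146,[-43,-3.4,0],0]
    - [146,[-43,-3.4,0],0]
    - [146,[-43,-3.4,0],0]
    - [146,[-42,-3.3,0],0]
    - [146,[-42,-3.3,0],0]

```text
time: 0.9
tool_pos: [0.4872, 0.3918, 0.2188]
ee_rot: [-3.141, -0.001, 2.83]
wrist_force: [-0.5, 1.5, -0.3]
width: 0.0404
finger_force: 0.0
```

Request:
carry_out:
  increments:
    - [146,[0,0,0],-7]
    - [146,[0,0,0],-7]
    - [146,[0,0,0],-7]
    - [146,[0,0,0],-7]
    - [146,[0,0,0],-7]
    - [146,[0,0,0],0]
    - [146,[0,0,0],0]

```text
time: 1.6
tool_pos: [0.4858, 0.3928, 0.219]
ee_rot: [-3.141, -0.001, -2.845]
wrist_force: [-0.4, -0.3, 0.8]
width: 0.0406
finger_force: 0.0
```

```bash
python3 - <<'E'
from h import *
import pickle
state(); c=robot.get_calibration("wrist"); im=robot.snapshot("wrist"); cv2.imwrite("pics/w1.png",im)
pickle.dump(c,open("w1.pkl","wb"))
print([proj(c,[*p,z],True).round() for p,z in [((.486,.392),.054),((.5079,.4),.0505),((.465,.385),.0505)]])
E
```

```text
{'time': 1.6, 'tool_pos': [0.4858, 0.3928, 0.219], 'ee_rot': [-3.1414, -0.0009, -2.8451], 'wrist_force': [-0.417, -0.3082, 0.7797], 'wrist_torque': [0.0465, -0.0044, -0.0237], 'width': 0.0406, 'finger_force': 0.0}
[array([314., 188.]), array([315., 207.]), array([313., 167.])]
```

View pics/w1.png

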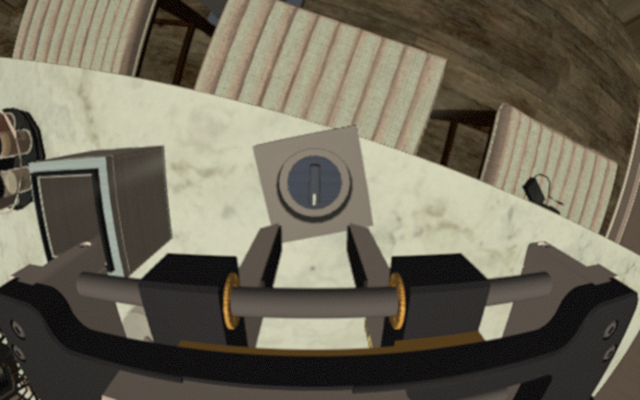

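The wrist view shows the lid's corners at (254,146), (356,127), (372,225) and (281,241). The bar runs from (314,164) to (314,206), already aligned with the jaws.

```bash
python3 - <<'E'
from h import *
import pickle
c=pickle.load(open("w1.pkl","rb"))
sq([at(c,*p,.054,True) for p in [(254,146),(356,126.5),(372,225),(281,241)]],"lid")
d=[at(c,*p,.0505,True) for p in [(314.5,164),(314,206)]]
print(np.mean(d,0),d,np.degrees(np.arctan2(*(d[1]-d[0])[::-1])))
d=[at(c,*p,.054,True) for p in [(277,185),(356,183),(316,148),(315,222)]]
print("well",[(d[0]+d[1])/2,(d[2]+d[3])/2])
g=cv2.cvtColor(cv2.imread("pics/w1.png"),6)[120:245,245:380]
cv2.imwrite("pics/w1z.png",cv2.resize(cv2.imread("pics/w1.png")[120:245,245:380],None,fx=4.5,fy=4.5,interpolation=2))
E
```

```text
lid centre [0.4837 0.3935] sides [0.1111 0.1117 0.1054 0.1114] ang mod90 [27.6 27.9 27.4 30.8]
[0.48404561 0.39173847] [array([0.46147286, 0.38514076]), array([0.50661835, 0.39833618])] 16.292931891976668
well [array([0.48123262, 0.39344719]), array([0.483621  , 0.39302434])]
```

View pics/w1z.png

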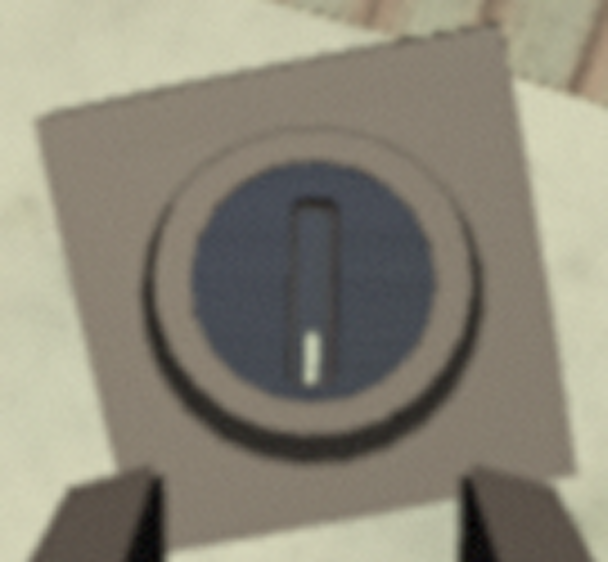

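Request:
carry_out:
  increments:
    - [146,[1.5,0,35],0]
    - [146,[0,0,35],0]
    - [146,[0,0,35],0]
    - [146,[0,0,30],0]
    - [146,[0,0,20],0]
    - [146,[0,0,8],0]
    - [146,[0,0,4],0]
    - [146,[0,0,0],0]

```text
time: 2.45
tool_pos: [0.4849, 0.3927, 0.0531]
ee_rot: [3.141, 0.001, -2.843]
wrist_force: [-0.8, 0.7, -0.1]
width: 0.0401
finger_force: 0.0
```

Request:
carry_out:
  increments:
    - [146,[0,0,4],0]
    - [255,[0,0,0],0]
    - [255,[0,0,0],0]
    - [255,[0,0,0],0]
    - [255,[0,0,0],0]

```text
time: 2.95
tool_pos: [0.4847, 0.3926, 0.0489]
ee_rot: [3.141, 0.001, -2.843]
wrist_force: [-0.6, -0.4, 1.7]
width: 0.0116
finger_force: 25.0
```

Request:
carry_out:
  increments:
    - [255,[0,0,-5],0]
    - [255,[0,0,-15],0]
    - [255,[0,0,-30],0]
    - [255,[0,0,-35],0]
    - [255,[0,0,-35],0]
    - [255,[0,0,-35],0]
    - [255,[0,0,-20],0]
    - [255,[0,0,-5],0]

```text
time: 3.75
tool_pos: [0.4856, 0.3932, 0.2335]
ee_rot: [3.139, 0.007, -2.843]
wrist_force: [-0.6, 0.0, -2.4]
width: 0.0118
finger_force: 29.9
```

Request:
carry_out:
  increments:
    - [255,[-2,-20,0],0]
    - [255,[-2,-35,0],0]
    - [255,[-2,-40,0],0]
    - [255,[-2,-42,0],0]
    - [255,[-2,-42,0],0]
    - [255,[-2,-40,0],0]
    - [255,[-2,-30,0],0]
    - [255,[-2,-17,0],0]

```text
time: 4.55
tool_pos: [0.5782, 0.1404, 0.2271]
ee_rot: [-3.141, -0.003, -2.845]
wrist_force: [0.2, 1.0, -4.6]
width: 0.0115
finger_force: 29.9
```

Request:
carry_out:
  increments:
    - [255,[0,0,0],4]
    - [255,[0,0,0],5]
    - [255,[0,0,0],3.4]
    - [255,[0,0,0],0]
    - [255,[0,0,0],0]

```text
time: 5.05
tool_pos: [0.5778, 0.1435, 0.2279]
ee_rot: [3.141, -0.001, -3.057]
wrist_force: [-0.2, 1.1, -2.7]
width: 0.0118
finger_force: 29.9
```

```bash
python3 - <<'E'
from h import *
state(); t=robot.snapshot("top"); s=robot.snapshot("scene"); cv2.imwrite("pics/t2.png",t)
cv2.imwrite("pics/s2.png",s); 
ct=robot.get_calibration("top"); cs=robot.get_calibration("scene")
z=lambda i,x,y,w,h,k:cv2.resize(i[y:y+h,x:x+w],None,fx=k,fy=k,interpolation=cv2.INTER_CUBIC)
b=z(s,270,50,150,150,4); cv2.imwrite("pics/m2.png",cv2.convertScaleAbs(b,alpha=1.3))
E
```

```text
{'time': 5.05, 'tool_pos': [0.5778, 0.1435, 0.2279], 'ee_rot': [3.1413, -0.0012, -3.0569], 'wrist_force': [-0.2263, 1.061, -2.6531], 'wrist_torque': [0.0402, -0.0134, -0.0048], 'width': 0.0118, 'finger_force': 29.9452}
```

View pics/m2.png

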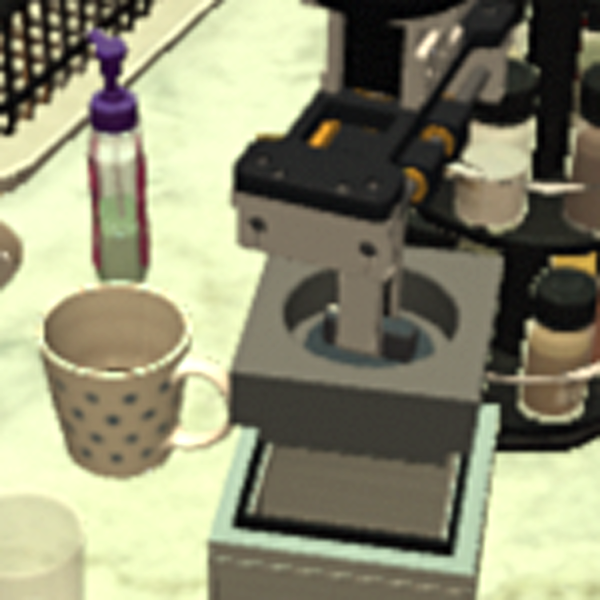

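```bash
python3 - <<'E'
from h import *
s=robot.get_calibration("scene")
k=lambda p:(270+p[0]/4-.4,50+p[1]/4-.4)
a,b,c=[at(s,*k(p),.233) for p in [(232,375),(480,408),(505,257)]]
for p,q in((a,b),(b,c)): print(np.linalg.norm(q-p),np.degrees(np.arctan2(*(q-p)[::-1]))%90)
print("lid c",(a+c)/2)
a,b=[at(s,*k(p),.139) for p in [(235,522),(452,552)]]
print(np.linalg.norm(b-a),np.degrees(np.arctan2(*(b-a)[::-1]))%90)
# seal centre from first pics, combine
t=robot.get_calibration("top")
cv2.imwrite("pics/t2z.png",cv2.resize(cv2.imread("pics/t2.png")[150:270,290:420],None,fx=4.5,fy=4.5,interpolation=2))
C=np.array([(440,105),(692,22),(778,282)]);
r=[at(t,315+(u-400)/5-.4,175+v/5-.4,.130) for u,v in C]
print("rim outer",np.linalg.norm(r[1]-r[0]),np.linalg.norm(r[2]-r[1]),(r[0]+r[2])/2)
print([np.degrees(np.arctan2(*(q-p)[::-1]))%90 for p,q in((r[0],r[1]),(r[1],r[2]))])
E
```

```text
0.11326658125657467 15.372056119235083
0.11852445890740308 16.565321038291557
lid c [0.5751066  0.14288078]
0.10713471746302637 16.050908165915217
rim outer 0.12574867490613764 0.12880186188293646 [0.58102734 0.14074713]
[np.float64(17.286263349007157), np.float64(16.583671164331435)]
```

View pics/t2z.png

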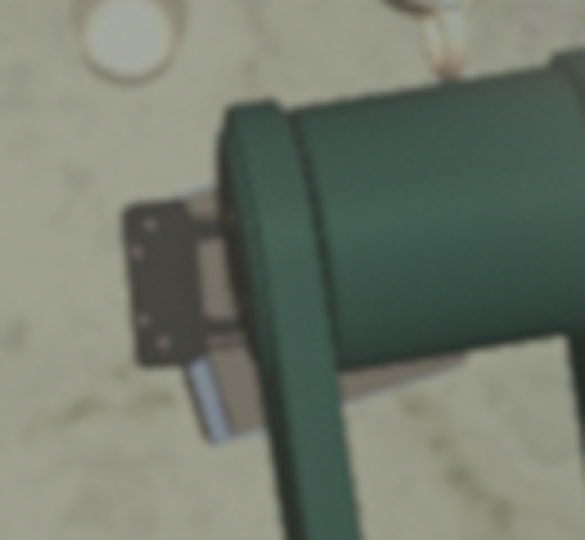

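The lid is aligned over the mouth, within about 2 mm and under 1°. I'll shift it 1.7 mm outward and go down slowly.

Request:
carry_out:
  increments:
    - [255,[-1.7,0,5],0]
    - [255,[0,0,12],0]
    - [255,[0,0,12],0]
    - [255,[0,0,8],0]
    - [255,[0,0,2],0]
    - [255,[0,0,0],0]

```text
time: 5.75
tool_pos: [0.5795, 0.143, 0.1885]
ee_rot: [-3.142, -0.002, -3.059]
wrist_force: [-0.1, -0.3, -2.5]
width: 0.0115
finger_force: 29.9
```

Request:
carry_out:
  increments:
    - [255,[0,0,2],0]
    - [255,[0,0,2],0]
    - [255,[0,0,2],0]
    - [255,[0,0,2],0]

```text
time: 6.15
tool_pos: [0.58, 0.1431, 0.1816]
ee_rot: [3.142, 0.001, -3.059]
wrist_force: [0.2, 0.8, -2.2]
width: 0.0119
finger_force: 29.9
```

Request:
carry_out:
  increments:
    - [255,[0,0,2],0]
    - [255,[0,0,2],0]
    - [255,[0,0,2],0]

```text
time: 6.45
tool_pos: [0.5799, 0.1431, 0.1753]
ee_rot: [3.142, -0.0, -3.059]
wrist_force: [-0.9, 0.2, -3.8]
width: 0.0118
finger_force: 29.9
```

Request:
carry_out:
  increments:
    - [255,[0,0,2],0]
    - [255,[0,0,2],0]
    - [255,[0,0,0],0]

```text
time: 6.75
tool_pos: [0.5797, 0.1431, 0.171]
ee_rot: [3.142, -0.001, -3.059]
wrist_force: [-0.8, 0.1, -2.7]
width: 0.0119
finger_force: 29.9
```

Request:
carry_out:
  increments:
    - [255,[0,0,2],0]
    - [255,[0,0,1],0]
    - [255,[0,0,0],0]

```text
time: 7.05
tool_pos: [0.5798, 0.1431, 0.1682]
ee_rot: [3.142, -0.0, -3.059]
wrist_force: [-0.5, 0.2, -3.0]
width: 0.012
finger_force: 29.9
```

Request:
carry_out:
  increments:
    - [255,[0,0,2],0]
    - [255,[0,0,1],0]
    - [255,[0,0,0],0]

```text
time: 7.35
tool_pos: [0.58, 0.1431, 0.1659]
ee_rot: [3.141, 0.001, -3.059]
wrist_force: [-0.7, -0.1, -1.1]
width: 0.0116
finger_force: 29.9
```

Request:
carry_out:
  increments:
    - [255,[0,0,1],0]
    - [255,[0,0,1],0]
    - [255,[0,0,0],0]

```text
time: 7.65
tool_pos: [0.5801, 0.1432, 0.1642]
ee_rot: [3.141, 0.001, -3.059]
wrist_force: [-1.6, 0.2, 2.7]
width: 0.0117
finger_force: 29.9
```

Request:
carry_out:
  increments:
    - [146,[0,0,0],0]
    - [146,[0,0,-4],0]
    - [146,[0,0,-8],0]
    - [146,[0,0,-8],0]
    - [146,[0,0,0],0]
    - [146,[0,0,0],0]
    - [146,[0,0,0],0]

```text
time: 8.35
tool_pos: [0.5798, 0.1431, 0.1833]
ee_rot: [3.142, -0.0, -3.059]
wrist_force: [0.2, 0.2, -0.1]
width: 0.0404
finger_force: 0.0
```

```bash
python3 - <<'E'
from h import *
state(); s=robot.snapshot("scene")
cv2.imwrite("pics/m3.png",cv2.convertScaleAbs(cv2.resize(s[80:210,280:420],None,fx=4,fy=4,interpolation=2),alpha=1.3))
E
```

```text
{'time': 8.35, 'tool_pos': [0.5798, 0.1431, 0.1833], 'ee_rot': [3.1415, -0.0003, -3.0589], 'wrist_force': [0.1651, 0.2257, -0.1217], 'wrist_torque': [0.0667, 0.0107, 0.0652], 'width': 0.0404, 'finger_force': 0.0}
```

View pics/m3.png

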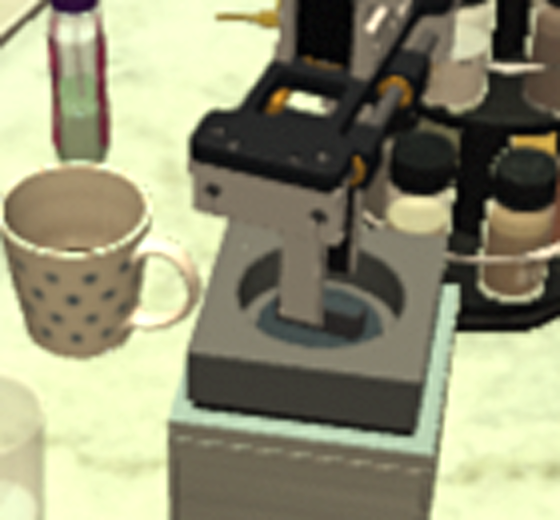

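The lid sits level in the mouth and has been let go. Now I'll grip the bar again and press.

Request:
carry_out:
  increments:
    - [146,[0,0,10],0]
    - [146,[0,0,7],0]
    - [146,[0,0,2],0]
    - [146,[0,0,0],0]
    - [255,[0,0,0],0]
    - [255,[0,0,0],0]
    - [255,[0,0,0],0]

```text
time: 9.1
tool_pos: [0.58, 0.1431, 0.1646]
ee_rot: [3.141, 0.0, -3.059]
wrist_force: [0.2, 0.2, -0.5]
width: 0.02
finger_force: 0.0
```

Request:
carry_out:
  increments:
    - [255,[0,0,2],0]
    - [255,[0,0,1],0]
    - [255,[0,0,1],0]
    - [255,[0,0,0],0]

```text
time: 9.5
tool_pos: [0.5802, 0.1431, 0.1609]
ee_rot: [3.141, 0.001, -3.059]
wrist_force: [0.5, 0.9, 2.8]
width: 0.0117
finger_force: 30.3
```

Request:
carry_out:
  increments:
    - [255,[0,0,1],0]
    - [255,[0,0,1],0]
    - [255,[0,0,0],0]

```text
time: 9.8
tool_pos: [0.5802, 0.1431, 0.1587]
ee_rot: [3.141, 0.001, -3.059]
wrist_force: [1.6, -0.3, 4.3]
width: 0.0118
finger_force: 30.4
```

Request:
carry_out:
  increments:
    - [255,[0,0,1],0]
    - [255,[0,0,1],0]
    - [255,[0,0,0],0]

```text
time: 10.1
tool_pos: [0.5802, 0.1432, 0.1567]
ee_rot: [3.141, 0.001, -3.059]
wrist_force: [1.3, -0.2, 4.7]
width: 0.0117
finger_force: 30.5
```

Request:
carry_out:
  increments:
    - [255,[0,0,1],0]
    - [255,[0,0,1],0]
    - [255,[0,0,0],0]

```text
time: 10.4
tool_pos: [0.5803, 0.1432, 0.1561]
ee_rot: [3.141, 0.002, -3.059]
wrist_force: [0.4, -0.2, 7.4]
width: 0.0119
finger_force: 30.8
```

Request:
carry_out:
  increments:
    - [255,[0,0,1],0]
    - [255,[0,0,0],0]

```text
time: 10.6
tool_pos: [0.5803, 0.1432, 0.1561]
ee_rot: [3.141, 0.003, -3.059]
wrist_force: [-1.1, -0.4, 11.7]
width: 0.0118
finger_force: 31.0
```

Request:
carry_out:
  increments:
    - [255,[0,0,1],0]
    - [255,[0,0,0],0]

```text
time: 10.8
tool_pos: [0.5803, 0.1431, 0.1561]
ee_rot: [3.141, 0.003, -3.059]
wrist_force: [-3.5, 0.1, 14.3]
width: 0.0122
finger_force: 31.3
```

Request:
carry_out:
  increments:
    - [255,[0,0,0.7],0]
    - [255,[0,0,0],5]
    - [255,[0,0,0],7]
    - [255,[0,0,0],7]
    - [255,[0,0,0],7]

```text
time: 11.3
tool_pos: [0.5802, 0.1426, 0.1561]
ee_rot: [3.141, 0.004, 2.766]
wrist_force: [-4.7, -2.2, 15.9]
width: 0.0118
finger_force: 31.6
```

Request:
carry_out:
  increments:
    - [255,[0,0,0],7]
    - [255,[0,0,0],7]
    - [255,[0,0,0],7]
    - [255,[0,0,0],0]

```text
time: 11.7
tool_pos: [0.5799, 0.1422, 0.156]
ee_rot: [3.141, 0.003, 2.402]
wrist_force: [-4.5, -3.4, 17.2]
width: 0.0119
finger_force: 31.7
```

Request:
carry_out:
  increments:
    - [255,[0,0,0],6]
    - [255,[0,0,0],6]
    - [255,[0,0,0],6]
    - [255,[0,0,0],6]
    - [255,[0,0,0],0]

```text
time: 12.2
tool_pos: [0.5795, 0.1419, 0.1561]
ee_rot: [3.141, 0.003, 1.983]
wrist_force: [-6.4, -3.9, 17.5]
width: 0.0116
finger_force: 31.7
```

```bash
python3 -c "
from h import *
o=state();print(o['joint_positions'])"
```

```text
{'time': 12.2, 'tool_pos': [0.5795, 0.1419, 0.1561], 'ee_rot': [3.1409, 0.0026, 1.9828], 'wrist_force': [-6.3696, -3.918, 17.4627], 'wrist_torque': [-0.7391, 1.1483, 0.0077], 'width': 0.0116, 'finger_force': 31.7089}
[ 0.14642032  0.20961301  1.35792259 -0.00235447  1.57268833 -0.26558489]
```

Request:
carry_out:
  increments:
    - [255,[0,0,0],7]
    - [255,[0,0,0],7]
    - [255,[0,0,0],7]
    - [255,[0,0,0],7]
    - [255,[0,0,0],7]
    - [255,[0,0,0],7]
    - [255,[0,0,0],7]
    - [255,[0,0,0],0]

```text
time: 13.0
tool_pos: [0.5785, 0.1419, 0.1561]
ee_rot: [3.141, 0.002, 1.127]
wrist_force: [-8.0, -3.5, 17.8]
width: 0.0117
finger_force: 31.8
```

```bash
python3 -c "
from h import *
state()"
```

```text
{'time': 13.0, 'tool_pos': [0.5785, 0.1419, 0.1561], 'ee_rot': [3.1414, 0.0023, 1.1274], 'wrist_force': [-8.0251, -3.5235, 17.7826], 'wrist_torque': [-0.7618, 1.7219, -0.0755], 'width': 0.0117, 'finger_force': 31.8131}
```

Request:
carry_out:
  increments:
    - [255,[0,0,0],6]
    - [255,[0,0,0],6]
    - [255,[0,0,0],5]
    - [255,[0,0,0],5]
    - [255,[0,0,0],0]

```text
time: 13.5
tool_pos: [0.5781, 0.1422, 0.156]
ee_rot: [3.141, 0.002, 0.744]
wrist_force: [-9.1, -3.0, 19.4]
width: 0.0119
finger_force: 31.8
```

```bash
python3 -c "
from h import *
state()"
```

```text
{'time': 13.5, 'tool_pos': [0.5781, 0.1422, 0.156], 'ee_rot': [3.1415, 0.0024, 0.7443], 'wrist_force': [-9.0812, -2.957, 19.4495], 'wrist_torque': [-0.6434, 1.8655, -0.0723], 'width': 0.0119, 'finger_force': 31.8455}
```

Request:
carry_out:
  increments:
    - [255,[0,0,0],4]
    - [255,[0,0,0],4]
    - [255,[0,0,0],0]

```text
time: 13.8
tool_pos: [0.578, 0.1424, 0.156]
ee_rot: [3.141, 0.002, 0.606]
wrist_force: [-8.7, -3.4, 19.9]
width: 0.0119
finger_force: 32.0
```

```bash
python3 -c "
from h import *
state()"
```

```text
{'time': 13.8, 'tool_pos': [0.578, 0.1424, 0.156], 'ee_rot': [3.1413, 0.0023, 0.606], 'wrist_force': [-8.7104, -3.3645, 19.8939], 'wrist_torque': [-0.6215, 1.9242, 0.2546], 'width': 0.0119, 'finger_force': 31.9521}
```

Request:
carry_out:
  increments:
    - [255,[0,0,0],3]
    - [255,[0,0,0],3]
    - [255,[0,0,0],0]

```text
time: 14.1
tool_pos: [0.5788, 0.1427, 0.156]
ee_rot: [3.141, 0.0, 0.503]
wrist_force: [-7.1, -2.7, 18.7]
width: 0.0121
finger_force: 34.8
```

```bash
python3 -c "
from h import *
state()"
```

```text
{'time': 14.1, 'tool_pos': [0.5788, 0.1427, 0.156], 'ee_rot': [3.1406, 0.0004, 0.5027], 'wrist_force': [-7.1352, -2.7239, 18.662], 'wrist_torque': [-0.5287, 1.5798, 0.7019], 'width': 0.0121, 'finger_force': 34.8324}
```

The twisting moment has jumped to 0.7 N m, so the dial is at its stop. I'll ease off, release and withdraw.

Request:
carry_out:
  increments:
    - [255,[0,0,-2],-4]
    - [255,[0,0,-2],0]
    - [146,[0,0,0],0]
    - [146,[0,0,0],0]
    - [146,[0,0,0],0]
    - [146,[0,0,-4],0]
    - [146,[0,0,-15],0]
    - [146,[0,0,-30],0]

```text
time: 14.9
tool_pos: [0.5779, 0.1428, 0.2015]
ee_rot: [-3.138, 0.008, 0.571]
wrist_force: [0.3, -0.6, 0.4]
width: 0.0399
finger_force: 0.0
```

Request:
carry_out:
  increments:
    - [146,[0,0,-40],0]
    - [146,[0,0,-20],0]
    - [146,[0,0,0],0]
    - [146,[0,0,0],0]

```text
time: 15.3
tool_pos: [0.5797, 0.1431, 0.2641]
ee_rot: [-3.141, 0.001, 0.571]
wrist_force: [0.1, -0.7, -0.8]
width: 0.04
finger_force: 0.0
```

```bash
python3 - <<'E'
from h import *
state(); s=robot.snapshot("scene"); w=robot.snapshot("wrist")
a=cv2.resize(s[100:220,290:420],None,fx=3,fy=3,interpolation=2)
b=cv2.resize(w[100:250,220:410],None,fx=2.4,fy=2.4)[:360]
cv2.imwrite("pics/m4.png",cv2.convertScaleAbs(np.hstack([a,b[:,:410]]),alpha=1.3))
c=robot.get_calibration("wrist");print([proj(c,p,True).round() for p in [(.58,.143,.165)]])
E
```

```text
{'time': 15.3, 'tool_pos': [0.5797, 0.1431, 0.2641], 'ee_rot': [-3.1411, 0.0007, 0.5713], 'wrist_force': [0.0648, -0.6824, -0.7754], 'wrist_torque': [-0.0824, 0.1415, 0.0039], 'width': 0.04, 'finger_force': 0.0}
[array([314., 203.])]
```

View pics/m4.png

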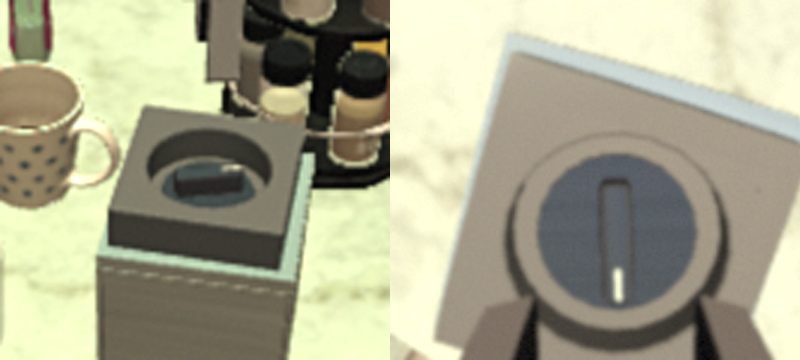

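The lid is flush and level on the rim. Its dial bar has turned about 2.65 rad from the small turn it had at the start, up to the stop that I felt. Nothing touches it.

```bash
python3 -c "
from bench import robot
print(robot.close_job())"
```

```text
the job is handed in; nothing more can be done
None
```

The lid is set in the canister, pressed firm (wrist force at most about 20 N), and its dial is turned to the stop so the bolts should hold it. The gripper let go and withdrew, and I handed the job in at about 15 s; the hand-in returned no verdict.

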